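# Shut and pin the clamshell test jig

## Robot

A 6-joint arm with a two-finger parallel gripper is mounted at the origin on the work surface. World frame = base frame: x ahead of the robot, y to its left, z up, the work surface at z = 0. Lengths are in m, angles in rad, forces in N, time in s.
With the tool pointing down it reaches from about 0.275 to 0.975 m from the base axis. Payload 8.4 kg.
Tool frame: the origin (TCP) lies between the finger pads; the fingertips stand 22 mm ahead of it and the grasp point (between the pads) lies 3 mm ahead of it; z points along the fingers, y is the line along which they close (so a half turn about z gives the same grasp; the last joint's range is limited). The gripper opens to 92 mm and grips with 3 to 60 N. Pads are 20 mm wide; open, the fingers measure 128 mm over their backs; the gripper's body (75 mm by 189 mm) begins 69 mm behind the grasp point.
Start: joints at [1.184, 0.353, 1.633, -0, 1.155, -0.002], TCP at [0.235, 0.579, 0.237] pointing down, gripper open.
Joint ranges: [-2.63, 2.63], [-0.92, 2.1], [0.06, 2.66], [-1.3, 4.44], [0, 2.69], [-3.02, 3.02]. Speed limits (rad/s): [2.22, 2.22, 2.79, 3.14, 3.14, 3.14].

## Interface

Orientations are given as a unit quaternion [x, y, z, w].
In Python, from rig import * gives the robot as it stands.
- The arm moves only by the tool carry_out, never from a script. Its argument "deltas" is a list of rows, each a list of 5 numbers: the opening, from -1 (shut) to 1 (fully open), then the shift along the world's x, y, z in units of 2 cm (1.0 is 2 cm), then the turn about the world's z in units of 0.5 rad (1.0 is 0.5 rad). In form: [[fingers, dx, dy, dz, yaw], ...]. A call has exactly 8 rows; each row shifts and turns the commanded pose from where the row before left it; what a row does not reach is not made up. A row lasts 1/10 s, in which the tool goes at most 50 mm and 8.59 degrees, less where a joint would pass 70% of its speed; a pose out of reach is approached as far as the arm can. A call with a number of a shift or a turn outside -1 to 1 is refused whole. A call with a gripper value outside its range is refused whole. The fingers move at their own pace and stop on an object; the grip force is fixed at half the most. Time passes only in rows, so rows that do not move let the fingers close, or fill a call up. It gives the time, the measured TCP pose, the force, the opening and the grip force at its end, in the units of the state.
- get_obs(): the state, without advancing time (a new reading comes with each control period).
- snapshot(name): name is "scene" or "top"; returns a dict with "pixels" (480x640x3 uint8, red, green, blue), "z_map" (480x640 float32, m along the optical axis (not along the pixel's ray), 0 where there is no reading), "mtx" (3x3 intrinsics, pixels), "extrinsics" (4x4, takes a point from camera to world coordinates). Camera axes: x right, y up, looking along -z (the intrinsics and any distortion apply to the point x, -y, -z); pixel columns grow to the right and rows downward; lengths in m; the calibration is good to about 2 mm. A picture is of the moment at which its call begins.
- close_job(): hands the job in; it is judged then, once.
The state is a dict: "t": time; "joint_pos": joint angles; "qd": joint speeds; "joint_torque": joint torques, N m; "tcp_pos": TCP position; "eef_rot": TCP orientation; "force": force on the tool from outside, world axes, zero at the start; "moment": the same for the moment, N m; "gripper_width": opening from 0.0 (shut) to 1.0 (fully open); "grasp_force": force on a finger pad.
Only numpy, scipy, OpenCV 4.12 (cv2) and the standard library are available. Lean on these libraries where they do the work, as an engineer would, in place of code of your own. Each camera call takes 0.05 s, during which the arm holds its last target. There are 200 camera calls.

## Task

Load the pump cover into the leak-test jig: push its loading drawer fully home until it clicks, then swing the hinged lid down over it, and push the long round-headed pin from the wooden stand down through the holes of lid, drawer and base. Sprung buttons keep lifting the lid, so push the pin down until its head bears on the lid and the lid is fully shut, and finish like that: keep hold of the pin or keep pressing on its head, do not let go. Leave the square-headed pin in the stand and the other things on the bench where they are.

Things in the scene. Friction and masses are not known exactly. Their poses are not given: they have to be found in the camera images.
- jig: Fixed lower half of the jig, dark steel, 160 mm along its x, 140 mm along its y (about 200 mm with two low 8 mm high bolt-down ears), 34 mm high with two 14 mm wide side rails up to 62 mm along its +-y edges; the drawer runs between them. Origin: centre of its underside on the bench; x points away from the robot (towards the hinge), z up.
- jig_hole (a point): Mouth centre of the blind hole in the jig's lower half, 15 mm wide, 28 mm deep (its chamfer adds 1 mm); at jig (-55, 0, 34) mm. It lies under the drawer. z up.
- drawer (a joint): Loading drawer, m: 0 = fully home, positive = pulled out towards the robot (jig -x); stop at 0.09. It slides with about 1 N; the ball detent resists with up to about 4 N between 9 and 4 mm before home, then clicks over and draws the drawer to its rigid stop at 0.
- drawer_front (a point): Centre of the drawer's front face (a plate 106 mm wide, 26 mm high, from z = 36 to 62 mm, 12 mm thick); push here in jig +x. With the drawer home it lies at jig (-92, 0, 49) mm. The drawer is an aluminium plate whose top is at z = 48 mm, carrying a 72 mm round pump cover, and has a 17 mm through hole that lines up with the jig hole only when it is home.
- lid (a joint): Hinged upper half, rad: 0 = fully shut, 1.5 = stop, almost upright. It stays open by hinge friction above about 1.15 rad; pushed below that it sinks shut slowly under its weight and comes to rest on the sprung buttons 0.05 to 0.08 rad ajar (pin hole 6 to 10 mm high). Pushing it down at the hole to 0 takes 8 to 11 N (the pin weighs 1.6 N of it); let go, it lifts again. 0 is a rigid stop.
- lid_hinge (a point): Hinge axis (along jig y) at the middle of the lid, at jig (72, 0, 69) mm. The lid plate is aluminium, 150 mm long from the hinge to its free edge, 140 mm wide, 10 mm thick, centred on the hinge axis height; two low ribs (6 mm) along its top leave the hole area flat. Shut, its top is at z = 74 mm and its underside at 64 mm.
- lid_edge (a point): Middle of the lid's free edge, 150 mm from the hinge axis.
- lid_hole (a point): Centre of the lid's 15 mm through hole at its top face, 127 mm from the hinge axis and 23 mm from the free edge; right over the jig hole when shut.
- stand: Fixed wooden block holding the two pins, 70 mm along its x, 130 mm along its y, 70 mm high; two holes (14 mm wide, 62 mm deep) at 32 mm either side of its centre along y. Origin: centre of its underside, z up.
- stand_top (a point): Centre of the stand's top face, 70 mm up.
- pin: The long pin to use, steel: shank 12 mm thick, 58 mm long with a tapered tip, round head 28 mm across, 34 mm high; about 160 g. Origin at its tip, z from tip to head. It hangs upright by its head in either hole of the stand: tip at z = 12 mm, head from 70 to 104 mm. Grasp the head from above, fingers closing along the stand's x (the other pin stands 64 mm away along y).
- pin_tip (a point): The pin's tip. Pushed fully in, the head rests on the shut lid with the tip at z = 16 mm, 18 mm deep in the jig hole.
- short_pin: The other pin, not to be used: steel, 26 mm square head 20 mm high, shank 31 mm long; in the other hole, head from z = 70 to 90 mm. Origin 58 mm under the underside of its head.
- housing: Bystander, leave alone: pump housing casting, aluminium, 90 x 70 mm foot and a 75 mm high open barrel.
- cup: Bystander, leave alone: white plastic cup, 72 mm wide, 85 mm high.
- bearing: Bystander, leave alone: flat steel bearing ring, 54 mm across, 18 mm high.
- screwdriver: Bystander, leave alone: screwdriver lying on the bench.
- cover: Bystander, leave alone: dark steel round end cover, 90 mm across, 30 mm high.
- bush: Bystander, leave alone: upright brass bush, 40 mm across, 55 mm high.
- wrench: Bystander, leave alone: wrench lying on the bench.

How it is judged:
On the way, in this order (a step that is already met when the one before it is completed fails the run):
1. the drawer is pushed home to its detent (value of joint drawer below 0.002 m), for 0.2 s.
2. then the lid is swung down over it (value of joint lid below 0.12 rad and value of joint drawer below 0.003 m), for 0.2 s.
At the end, for the whole second after the job is handed in: Drawer home (3 mm), lid pressed shut (0.018 rad), round-headed pin upright (0.1 rad) in the jig hole (tip within 5 mm of its axis, at least 13 mm deep), its head bearing on the lid with over 2 N, and the fingers still holding or pressing the pin (over 2 N) (value of joint drawer below 0.003 m and value of joint lid below 0.018 rad and horizontal distance between pin_tip and jig_hole below 0.005 m and z of pin_tip in the frame of jig_hole below -0.013 m and angle between the z axis of pin and the z axis of jig, either way round below 0.1 rad and contact force between the fingers and pin above 2 N and contact force between pin and lid above 2 N); the arm keeps its last pose, push and grip.
It fails at once if the square-headed pin is taken or knocked from its place (distance of short_pin from where it was at the start of the episode above 0.02 m).
It fails at once if another thing on the bench is pushed away (over 40 mm) (distance of any of housing, cup, bearing, screwdriver, cover, bush, wrench from where it was at the start of the episode above 0.04 m).
It also fails if it takes over 67 s, if anything falls off the work surface, if the arm or the gripper's body presses on something with over 40 N, if the wrist force passes 120 N, or if a joint passes its speed limit or range.

## Working session

There is one attempt and no reset: what is moved stays moved. The work goes in short steps, Python scripts to look and compute and a tool call to move; the robot and the scene stay as the last step left them, time stands still between calls to the robot, and variables do not carry over. Pictures are saved under pics/ and viewed, at most 10 in all, crops included, and the job is handed in when it is done.

Besides the shell and the picture viewer there is one more tool, called after "Request:" in YAML: its name, and indented under it one key for each argument. carry_out: Moves the arm, as the interface text tells. Its arguments: {"type":"object","properties":{"deltas":{"type":"array","items":{"type":"array","items":{"type":"number"}}}},"required":["deltas"]}

```bash
mkdir -p pics; cat > h.py <<'E'
from rig import *
import numpy as np, cv2
def cap(n):
    s=snapshot(n); d=s["z_map"]; K=s["mtx"]; E=s["extrinsics"]
    v,u=np.mgrid[0:480,0:640]
    P=np.stack([(u-K[0,2])/K[0,0]*d,-(v-K[1,2])/K[1,1]*d,-d],-1)
    W=P@E[:3,:3].T+E[:3,3]; W[d==0]=np.nan
    return s,W
def save(s,f): cv2.imwrite("pics/"+f,s["pixels"][:,:,::-1])
E
python3 - <<'E'
from h import *
for n in("scene","top"):
    s,W=cap(n); save(s,n+"0.png"); np.save(n+"0.npy",W); print([k for k in s], s["extrinsics"].round(3).tolist())
o=get_obs(); print(o)
E
```

```text
['pixels', 'z_map', 'mtx', 'extrinsics'] [[-0.865, -0.356, 0.355, 1.035], [0.502, -0.58, 0.641, 0.838], [-0.022, 0.733, 0.68, 0.989], [0.0, 0.0, 0.0, 1.0]]
['pixels', 'z_map', 'mtx', 'extrinsics'] [[0.014, 0.989, -0.144, 0.402], [-1.0, 0.017, 0.019, -0.017], [0.021, 0.144, 0.989, 1.112], [0.0, 0.0, 0.0, 1.0]]
{'t': 0.1, 'joint_pos': array([ 1.18359546e+00,  3.53610083e-01,  1.63404480e+00,  1.17239269e-06,
        1.15522463e+00, -2.38062451e-03]), 'qd': array([ 6.47855528e-04, -2.10123540e-03, -2.05801777e-03,  3.25867363e-04,
       -1.17348831e-03,  5.04360083e-05]), 'joint_torque': array([-9.39735655e-04, -5.94906986e+01, -3.34927547e+01,  6.99658343e-02,
        1.84795260e-02, -2.14760468e-05]), 'tcp_pos': array([0.23444938, 0.57890502, 0.23592568]), 'eef_rot': array([ 1.91225287e-01,  9.81545962e-01, -6.31157006e-04, -1.25068964e-04]), 'force': array([ 0.64378028, -0.5777204 , -0.57278765]), 'moment': array([ 0.00488836, -0.02990943, -0.01075822]), 'grasp_force': 0.0, 'gripper_width': 0.9954061611148984}
```

View pics/top0.png

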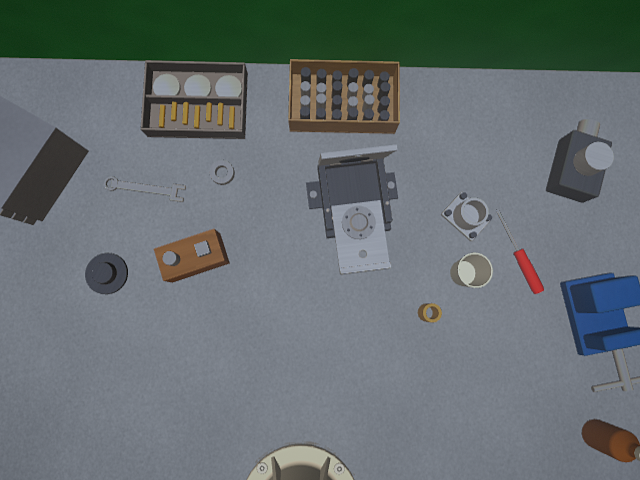

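View pics/scene0.png

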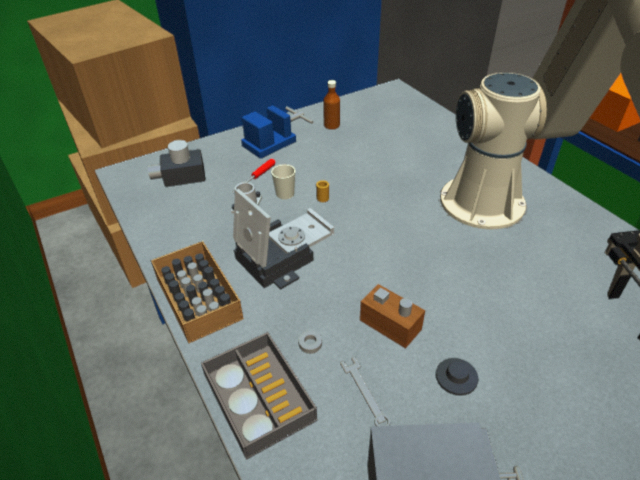

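The top view shows the stand at (190,255) with the round pin at (171,258) and the square one at (202,248). The jig is at (355,185), with its drawer out to about (365,268) and its lid upright at (358,155).

```bash
cat > m.py <<'E'
from h import *
W=np.load("top0.npy")
def sel(u0,u1,v0,v1,z0,z1):
    R=W[v0:v1,u0:u1].reshape(-1,3); R=R[np.isfinite(R[:,2])]
    return R[(R[:,2]>z0)&(R[:,2]<z1)]
print("table",np.nanmedian(W[330:400,150:300,2]))
def rect(n,P):
    c,s,a=cv2.minAreaRect((P[:,:2]*1000).astype(np.float32)); print(n,len(P),np.round(c,1),np.round(s,1),round(a,2),"z",np.median(P[:,2]).round(4),"med",np.median(P[:,:2],0).round(4))
rect("stand",sel(145,240,220,290,.062,.076))
rect("round",sel(155,185,240,275,.097,.112))
rect("sq",sel(188,218,235,262,.083,.097))
rect("drawer top",sel(325,400,200,280,.041,.0535))
rect("front",sel(325,400,255,280,.054,.07))
rect("base34",sel(305,400,155,240,.028,.040))
rect("railR",sel(375,400,160,240,.055,.07))
rect("railL",sel(312,335,160,240,.055,.07))
rect("lid",sel(300,410,130,180,.09,.3))
P=sel(300,410,130,180,.075,.3); print(P.min(0),P.max(0))
rect("lidtop",P[P[:,2]>P[:,2].max()-.01])
rect("earL",sel(300,325,170,220,.004,.014));rect("earR",sel(383,405,165,210,.004,.014))
E
python3 m.py
```

```text
table 0.0009841747330268102
stand 1815 [510.1 237. ] [ 71.3 131.1] 19.8 z 0.071 med [0.5084 0.2366]
round 164 [498.6 267.1] [26.9 26.2] 87.43 z 0.1047 med [0.4992 0.2659]
sq 180 [520.4 206.6] [26.5 26.6] 20.78 z 0.091 med [0.5202 0.2057]
drawer top 2363 [ 555.7 -116.8] [147.5 139.3] 7.91 z 0.0491 med [ 0.5469 -0.1189]
front 307 [ 488.8 -126.3] [ 12.2 105.4] 8.03 z 0.0626 med [ 0.4888 -0.1264]
base34 2046 [ 641.2 -105. ] [169. 140.] 8.12 z 0.0351 med [ 0.67   -0.1007]
railR 427 [ 651.7 -165.1] [ 34.  137.8] 89.85 z 0.063 med [ 0.6549 -0.1664]
railL 432 [639.3 -50.1] [138.1  32.3] 7.2 z 0.063 med [ 0.6402 -0.0417]
lid 879 [697.6 -97. ] [ 32.9 141. ] 5.66 z 0.2116 med [ 0.6917 -0.0962]
[ 0.67457005 -0.16785664  0.07522721] [ 0.72011414 -0.02529648  0.22304307]
lidtop 429 [688.5 -98.3] [ 10.8 139.4] 8.1 z 0.2173 med [ 0.6886 -0.0973]
earL 393 [654.2 -12.3] [111.6  50.9] 1.45 z 0.0088 med [ 0.6515 -0.0163]
earR 252 [ 675.1 -198.9] [ 41.8 101.3] 89.5 z 0.0085 med [ 0.6753 -0.1925]
```

Request:
carry_out:
  deltas:
    - [-1,0.26,-0.89,0,-0.3]
    - [-1,0.26,-0.89,0,-0.3]
    - [-1,0.26,-0.89,0,-0.3]
    - [-1,0.26,-0.89,0,-0.3]
    - [-1,0.26,-0.89,0,-0.3]
    - [-1,0.26,-0.89,0,-0.3]
    - [-1,0.26,-0.89,0,-0.29]
    - [-1,0.26,-0.89,0,0]

```text
t: 0.9
tcp_pos: [0.2763, 0.4359, 0.2363]
eef_rot: [0.656, 0.754, -0.0, 0.0]
force: [0.5, -0.8, 0.5]
gripper_width: 0.324
grasp_force: 0.0
```

```bash
cat >> m.py <<'E'
print("---")
a=np.radians(8.0); ex=np.array([np.cos(a),np.sin(a)]); ey=np.array([-ex[1],ex[0]])
def jf(P): q=P[:,:2]-np.array([.643,-.1047]); return np.c_[q@ex,q@ey,P[:,2]]*1000
A=jf(sel(290,420,130,290,.055,.07)); pc=lambda x:np.percentile(x,[0,2,50,98,100]).round(1)
for s in(1,-1):
    r=A[(A[:,1]*s>50)&(A[:,1]*s<80)]; print("rail",s,"x",pc(r[:,0]),"y",pc(r[:,1]))
B=jf(sel(290,420,130,290,.004,.014))
for s in(1,-1):
    r=B[(B[:,1]*s>75)]; print("ear",s,"x",pc(r[:,0]),"y",pc(r[:,1]))
C=jf(sel(290,420,130,180,.2,.3)); print("lidedge x",pc(C[:,0]),"y",pc(C[:,1]),"z",pc(C[:,2]))
E
python3 m.py | sed -n '/---/,$p'
```

```text
---
rail 1 x [-161.2  -90.8    3.5   70.8   73.1] y [50.3 52.8 62.9 69.7 69.9]
rail -1 x [-161.6  -73.7    3.6   70.6   73.7] y [-70.5 -69.9 -62.2 -52.5 -50. ]
ear 1 x [-186.9 -176.4    8.6  172.8  177.8] y [ 75.   75.8  95.9 148.8 158.4]
ear -1 x [-211.4 -188.8   17.   146.7  149.5] y [-167.  -159.2  -98.6  -79.6  -75.6]
lidedge x [40.6 41.1 45.4 50.7 51.4] y [-70.1 -67.7  -0.5  67.2  69.7] z [200.3 203.1 217.  220.8 223. ]
```

Request:
carry_out:
  deltas:
    - [-1,0.26,-0.89,0,0]
    - [-1,0.26,-0.89,0,0]
    - [-1,0.26,-0.89,0,0]
    - [-1,0.26,-0.89,0,0]
    - [-1,0.26,-0.89,0,0]
    - [-1,0.26,-0.89,0,0]
    - [-1,0.26,-0.89,0,0]
    - [-1,0.26,-0.89,0,0]

```text
t: 1.7
tcp_pos: [0.318, 0.2931, 0.2366]
eef_rot: [0.655, 0.756, 0.0, 0.0]
force: [0.2, -0.5, -0.5]
gripper_width: 0.004
grasp_force: 0.0
```

Request:
carry_out:
  deltas:
    - [-1,0.26,-0.89,0,0]
    - [-1,0.26,-0.89,0,0]
    - [-1,0.26,-0.89,0,0]
    - [-1,0.26,-0.89,0,0]
    - [-1,0.26,-0.89,0,0]
    - [-1,0.26,-0.89,0,0]
    - [-1,0.26,-0.89,0,0]
    - [-1,0.26,-0.89,0,0]

```text
t: 2.5
tcp_pos: [0.3594, 0.1508, 0.2366]
eef_rot: [0.655, 0.756, 0.0, 0.0]
force: [-0.3, -0.3, -0.4]
gripper_width: 0.008
grasp_force: 0.0
```

Request:
carry_out:
  deltas:
    - [-1,0.26,-0.89,-0.5,0]
    - [-1,0.26,-0.89,-0.5,0]
    - [-1,0.26,-0.89,-0.5,0]
    - [-1,0.26,-0.89,-0.5,0]
    - [-1,0.26,-0.89,-0.5,0]
    - [-1,0.26,-0.89,-0.5,0]
    - [-1,0.26,-0.89,-0.5,0]
    - [-1,0.26,-0.89,-0.5,0]

```text
t: 3.3
tcp_pos: [0.4009, 0.0084, 0.1563]
eef_rot: [0.655, 0.756, 0.0, 0.0]
force: [0.3, 0.5, 0.8]
gripper_width: 0.003
grasp_force: 0.0
```

Request:
carry_out:
  deltas:
    - [-1,0.26,-0.89,-0.56,0]
    - [-1,0.26,-0.89,-0.56,0]
    - [-1,0.26,-0.89,-0.56,0]
    - [-1,0.26,-0.89,-0.56,0]
    - [-1,0.26,-0.89,-0.56,0]
    - [-1,0.26,-0.89,-0.56,0]
    - [-1,0.26,-0.89,-0.56,0]
    - [-1,0.26,-0.89,-0.56,0]

```text
t: 4.1
tcp_pos: [0.4424, -0.134, 0.0667]
eef_rot: [0.655, 0.756, 0.0, 0.0]
force: [-0.4, 0.2, 0.0]
gripper_width: 0.006
grasp_force: 0.0
```

Request:
carry_out:
  deltas:
    - [-1,0.5,0.07,0,0]
    - [-1,0.5,0.07,0,0]
    - [-1,0.5,0.07,0,0]
    - [-1,0.5,0.07,0,0]
    - [-1,0.5,0.07,0,0]
    - [-1,0.5,0.07,0,0]
    - [-1,0.5,0.07,0,0]
    - [-1,0.5,0.07,0,0]

```text
t: 4.9
tcp_pos: [0.5234, -0.1211, 0.067]
eef_rot: [0.655, 0.755, 0.0, -0.0]
force: [-1.2, -0.2, 0.2]
gripper_width: 0.004
grasp_force: 0.5
```

```bash
cat > d.py <<'E'
from h import *
import sys
a=np.radians(8.0); ex=np.array([np.cos(a),np.sin(a)]); ey=np.array([-ex[1],ex[0]]); J=np.array([.643,-.1047])
s,W=cap("top"); P=W[190:300,300:420].reshape(-1,3); q=(P[:,:2]-J); x=q@ex*1000; y=q@ey*1000; z=P[:,2]*1000
m=(z>54)&(z<70)&(abs(y)<51)&(x<-60); print("front plate x",np.percentile(x[m],[2,50,98]).round(1),"y",np.percentile(y[m],[1,99]).round(1),m.sum())
E
python3 d.py
```

```text
Traceback (most recent call last):
  File "d.py", line 5, in <module>
    m=(z>54)&(z<70)&(abs(y)<51)&(x<-60); print("front plate x",np.percentile(x[m],[2,50,98]).round(1),"y",np.percentile(y[m],[1,99]).round(1),m.sum())
                                                               ~~~~~~~~~~~~~^^^^^^^^^^^^^^^^
IndexError: index -1 is out of bounds for axis 0 with size 0
```

Request:
carry_out:
  deltas:
    - [-1,0.075,0.01,0,0]
    - [-1,0.075,0.01,0,0]
    - [-1,0.075,0.01,0,0]
    - [-1,0.075,0.01,0,0]
    - [-1,0.075,0.01,0,0]
    - [-1,0.075,0.01,0,0]
    - [-1,0.075,0.01,0,0]
    - [-1,0.075,0.01,0,0]

```text
t: 5.75
tcp_pos: [0.5343, -0.1199, 0.0669]
eef_rot: [0.656, 0.755, -0.0, -0.0]
force: [-3.5, -0.3, 0.2]
gripper_width: 0.0
grasp_force: 2.0
```

Request:
carry_out:
  deltas:
    - [-1,0.05,0.007,0,0]
    - [-1,0.05,0.007,0,0]
    - [-1,0.05,0.007,0,0]
    - [-1,0.05,0.007,0,0]
    - [-1,0.05,0.007,0,0]
    - [-1,0.05,0.007,0,0]
    - [-1,0,0,0,0]
    - [-1,0,0,0,0]

```text
t: 6.55
tcp_pos: [0.5398, -0.1192, 0.067]
eef_rot: [0.656, 0.755, -0.001, -0.001]
force: [-5.3, -2.6, 4.6]
gripper_width: 0.006
grasp_force: 2.8
```

Request:
carry_out:
  deltas:
    - [-1,0.05,0.007,0,0]
    - [-1,0.05,0.007,0,0]
    - [-1,0,0,0,0]
    - [-1,0,0,0,0]
    - [-1,0,0,0,0]
    - [-1,0,0,0,0]
    - [-1,0,0,0,0]
    - [-1,0,0,0,0]

```text
t: 7.35
tcp_pos: [0.54, -0.1191, 0.067]
eef_rot: [0.655, 0.755, -0.002, -0.002]
force: [-10.5, -4.6, 11.7]
gripper_width: 0.003
grasp_force: 6.7
```

Request:
carry_out:
  deltas:
    - [-1,-1,-0.14,0,0]
    - [-1,-1,-0.14,0,0]
    - [-1,0,0,1,0]
    - [-1,0,0,1,0]
    - [-1,0,0,1,0]
    - [-1,0,0,1,0]
    - [-1,0,0,1,0]
    - [-1,0,0,1,0]

```text
t: 8.15
tcp_pos: [0.503, -0.1243, 0.1879]
eef_rot: [0.656, 0.755, 0.0, 0.0]
force: [-0.2, 0.0, 0.7]
gripper_width: 0.007
grasp_force: 0.0
```

Request:
carry_out:
  deltas:
    - [-1,0,0,1,0]
    - [-1,0,0,1,0]
    - [-1,0,0,1,0]
    - [-1,0,0,1,0]
    - [-1,0,0,0.2,0]
    - [-1,0,0,0,0]
    - [-1,0,0,0,0]
    - [-1,0,0,0,0]

```text
t: 8.95
tcp_pos: [0.5021, -0.1242, 0.2698]
eef_rot: [0.656, 0.755, -0.0, -0.001]
force: [-0.1, 0.2, 0.4]
gripper_width: 0.005
grasp_force: 0.0
```

```bash
python3 d.py; python3 - <<'E'
from h import *
s,W=cap("top"); save(s,"a1.png")
E
```

```text
front plate x [-89.1 -83.2 -77.2] y [25.7 50.5] 75
```

Request:
carry_out:
  deltas:
    - [-1,1,0.14,0,0]
    - [-1,1,0.14,0,0]
    - [-1,1,0.14,0,0]
    - [-1,1,0.14,0,0]
    - [-1,1,0.14,0,0]
    - [-1,1,0.14,0,0]
    - [-1,1,0.14,0,0]
    - [-1,1,0.14,0,0]

```text
t: 9.85
tcp_pos: [0.6632, -0.1018, 0.2702]
eef_rot: [0.656, 0.755, -0.0, -0.0]
force: [-0.2, -0.5, -0.1]
gripper_width: 0.003
grasp_force: 0.0
```

Request:
carry_out:
  deltas:
    - [-1,1,0.14,0,0]
    - [-1,1,0.14,0,0]
    - [-1,1,0.14,0,0]
    - [-1,1,0.14,0,0]
    - [-1,0,0,-0.9,0]
    - [-1,0,0,-0.9,0]
    - [-1,0,0,-0.9,0]
    - [-1,0,0,0,0]

```text
t: 10.65
tcp_pos: [0.7409, -0.0905, 0.2131]
eef_rot: [0.656, 0.755, -0.002, -0.002]
force: [-0.3, -1.0, -0.0]
gripper_width: 0.005
grasp_force: 0.0
```

Request:
carry_out:
  deltas:
    - [-1,-0.5,-0.07,0,0]
    - [-1,-0.5,-0.07,0,0]
    - [-1,-0.5,-0.07,0,0]
    - [-1,-0.5,-0.07,0,0]
    - [-1,-0.5,-0.07,0,0]
    - [-1,-0.5,-0.07,0,0]
    - [-1,-0.5,-0.07,0,0]
    - [-1,-0.5,-0.07,0,0]

```text
t: 11.45
tcp_pos: [0.6617, -0.1021, 0.2171]
eef_rot: [0.656, 0.755, 0.0, 0.0]
force: [-0.0, 0.5, -0.1]
gripper_width: 0.003
grasp_force: 0.2
```

```bash
python3 - <<'E'
from h import *
s,W=cap("scene"); cv2.imwrite("pics/a2.png",cv2.resize(s["pixels"][120:340,140:420,::-1],None,fx=2,fy=2))
E
```

```text
(no output)
```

View pics/a2.png

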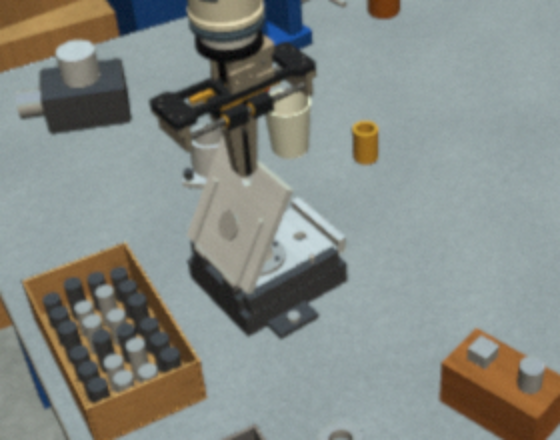

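The lid is leaning over at about 1 rad (fingertips behind it at about (245,170) in the crop). The drawer looks home. I'll raise and go to the pin while the lid sinks.

Request:
carry_out:
  deltas:
    - [-1,0,0,1,0]
    - [-1,0,0,1,0]
    - [-1,-0.41,0.92,0,0.1]
    - [-1,-0.41,0.92,0,0.1]
    - [-1,-0.41,0.92,0,0.1]
    - [-1,-0.41,0.92,0,0.11]
    - [-1,-0.41,0.92,0,0]
    - [-1,-0.41,0.92,0,0]

```text
t: 12.3
tcp_pos: [0.6124, 0.0103, 0.2566]
eef_rot: [0.575, 0.818, -0.0, -0.0]
force: [-0.4, 0.0, -0.3]
gripper_width: 0.006
grasp_force: 0.0
```

Request:
carry_out:
  deltas:
    - [1,-0.41,0.92,0,0]
    - [1,-0.41,0.92,0,0]
    - [1,-0.41,0.92,0,0]
    - [1,-0.41,0.92,0,0]
    - [1,-0.41,0.92,0,0]
    - [1,-0.41,0.92,0,0]
    - [1,-0.41,0.92,0,0]
    - [1,-0.41,0.92,0,0]

```text
t: 13.1
tcp_pos: [0.5468, 0.1571, 0.2569]
eef_rot: [0.575, 0.818, -0.0, -0.0]
force: [0.4, -0.8, -0.2]
gripper_width: 0.675
grasp_force: 0.0
```

```bash
cat > l.py <<'E'
from h import *
a=np.radians(8.0); ex=np.array([np.cos(a),np.sin(a)]); ey=np.array([-ex[1],ex[0]]); J=np.array([.643,-.1047])
s,W=cap("top"); P=W[120:300,290:420].reshape(-1,3); P=P[np.isfinite(P[:,2])]; q=(P[:,:2]-J)*1000; x=q@ex; y=q@ey; z=P[:,2]*1000
m=(abs(y)<40)&(abs(y)>15)&(x>-85)&(x<60)&(z>66)
if m.sum()>20: print("lid x",np.percentile(x[m],[1,99]).round(1)); c=np.polyfit(x[m],z[m],1); print("angle",-np.arctan(c[0]),"z@-52",np.polyval(c,-52))
cv2.imwrite("pics/l.png",s["pixels"][:,:,::-1])
E
python3 l.py
```

```text
lid x [-74.7  58.6]
angle 0.05342849459091581 z@-52 82.40598041244317
```

Request:
carry_out:
  deltas:
    - [1,-0.4,0.913,0,0]
    - [1,-0.4,0.913,0,0]
    - [1,-0.4,0.913,0,0]
    - [1,-0.4,0.913,0,0]
    - [1,-0.4,0.913,0,0]
    - [1,-0.4,0.913,0,0]
    - [1,0,0,-1,0]
    - [1,0,0,-1,0]

```text
t: 13.95
tcp_pos: [0.4994, 0.2664, 0.217]
eef_rot: [0.574, 0.819, 0.001, 0.0]
force: [-1.3, -0.0, 0.3]
gripper_width: 0.998
grasp_force: 0.0
```

Request:
carry_out:
  deltas:
    - [1,0,0,-1,0]
    - [1,0,0,-1,0]
    - [1,0,0,-1,0]
    - [1,0,0,-1,0]
    - [1,0,0,-1,0]
    - [1,0,0,-0.85,0]
    - [1,0,0,0,0]
    - [-1,0,0,0,0]

```text
t: 14.75
tcp_pos: [0.4995, 0.2654, 0.1001]
eef_rot: [0.575, 0.818, -0.0, -0.0]
force: [0.3, -0.0, 0.5]
gripper_width: 0.929
grasp_force: 0.0
```

Request:
carry_out:
  deltas:
    - [-1,0,0,0,0]
    - [-1,0,0,0,0]
    - [-1,0,0,0,0]
    - [-1,0,0,0,0]
    - [-1,0,0,0,0]
    - [-1,0,0,0,0]
    - [-1,0,0,0,0]
    - [-1,0,0,0,0]

```text
t: 15.55
tcp_pos: [0.4996, 0.2651, 0.1]
eef_rot: [0.575, 0.818, -0.0, -0.0]
force: [-0.5, -0.5, 1.6]
gripper_width: 0.296
grasp_force: 30.0
```

Request:
carry_out:
  deltas:
    - [-1,0,0,0.5,0]
    - [-1,0,0,1,0]
    - [-1,0,0,1,0]
    - [-1,0,0,1,0]
    - [-1,0,0,1,0]
    - [-1,0,0,0.5,0]
    - [-1,0,0,0,-0.2]
    - [-1,0,0,0,-0.21]

```text
t: 16.35
tcp_pos: [0.4998, 0.2652, 0.2005]
eef_rot: [0.657, 0.754, 0.0, 0.0]
force: [-0.2, -0.7, -0.5]
gripper_width: 0.296
grasp_force: 30.0
```

```bash
cat > hole.py <<'E'
from h import *
a=np.radians(8.0); ex=np.array([np.cos(a),np.sin(a)]); ey=np.array([-ex[1],ex[0]]); J=np.array([.643,-.1047])
s,W=cap("top"); K=s["mtx"];E=s["extrinsics"]
v,u=np.mgrid[0:480,0:640]
D=np.stack([(u-K[0,2])/K[0,0],-(v-K[1,2])/K[1,1],-np.ones_like(u,float)],-1)@E[:3,:3].T; C=E[:3,3]
z0=.0825; T=C+D*((z0-C[2])/D[...,2])[...,None]   # on the plane of the lid top
q=(T[...,:2]-J)*1000; x=q@ex; y=q@ey; z=W[...,2]*1000
n=(abs(x+52)<14)&(abs(y)<14); m=n&(z<74); print(m.sum(),"hole J-frame",x[m].mean(),y[m].mean(),"world",T[m].mean(0).round(4), "area diam",2*np.sqrt(m.sum()*(x[n].ptp() if hasattr(x[n],'ptp') else np.ptp(x[n]))*np.ptp(y[n])/n.sum()/np.pi))
g=s["pixels"].mean(-1); w=np.clip(np.median(g[n])-g,0,None)*n; w[w<15]=0; print("dark centroid",(x*w).sum()/w.sum(),(y*w).sum()/w.sum(),np.average(T.reshape(-1,3),axis=0,weights=w.ravel()).round(4))
vv,uu=np.where(n); r=s["pixels"][vv.min()-45:vv.max()+12,uu.min()-32:uu.max()+35,::-1]
cv2.imwrite("pics/hole.png",cv2.resize(r,None,fx=7,fy=7)[:600,:800])
s,W=cap("scene"); np.save("sc.npy",W); save(s,"sc.png")
cv2.imwrite("pics/pin.png",cv2.resize(s["pixels"][200:400,320:520,::-1],None,fx=3,fy=3)); print(get_obs()["force"])
E
python3 hole.py
```

```text
35 hole J-frame -50.045844287462685 0.0801447221332629 world [ 0.5934 -0.1116  0.0825] area diam 13.81321110915669
dark centroid -51.929151022064644 0.6403120747904963 [ 0.5915 -0.1113  0.0825]
[ 0.08752384  0.04121349 -1.67776027]
```

View pics/hole.png

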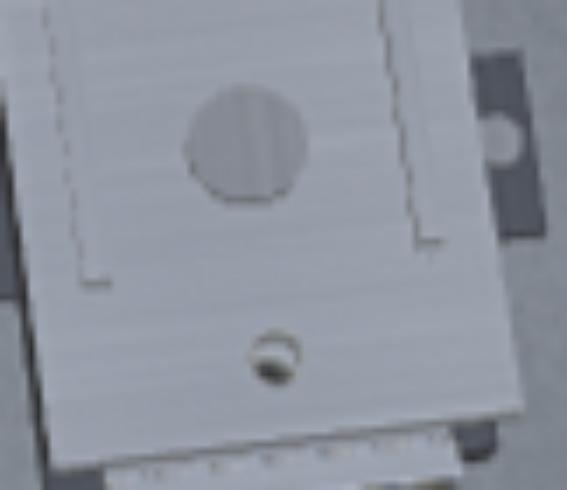

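View pics/pin.png

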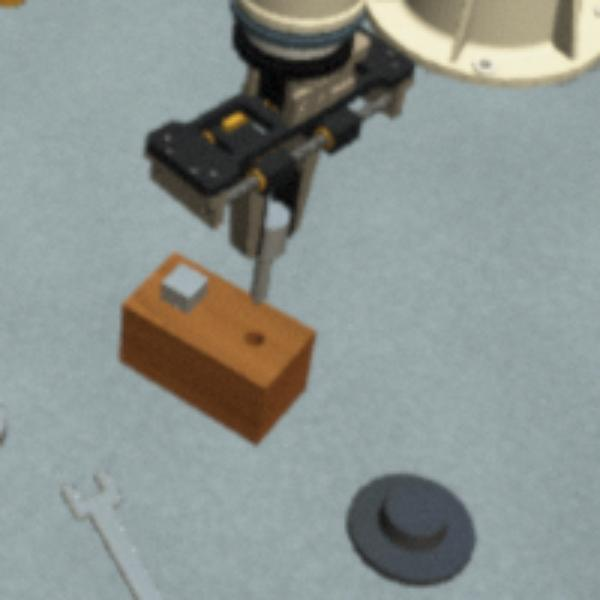

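The hole shows at (275,357) in the crop, with the flat area clear of ribs. The pin hangs upright from the fingers above the stand, and the square pin is undisturbed.

```bash
cat >> hole.py <<'E'
print("---")
off=(uu.min()-32,vv.min()-45)
def px(cx,cy):
    U=(cx+.5)/7-.5+off[0]; V=(cy+.5)/7-.5+off[1]
    d=np.array([(U-K[0,2])/K[0,0],-(V-K[1,2])/K[1,1],-1])@E[:3,:3].T; p=C+d*((z0-C[2])/d[2]); r=(p[:2]-J)*1000
    return p[:2].round(4),(r@ex).round(1),(r@ey).round(1)
for c in [(275,357),(275,331),(275,384),(249,357),(301,357),(270,440)]: print(c,*px(*c))
P=W.reshape(-1,3); t=get_obs()["tcp_pos"]; k=(np.hypot(P[:,0]-t[0],P[:,1]-t[1])<.02)&(P[:,2]>.1)
for a0,b0 in((.112,.13),(.13,.15),(.15,.168)):
    S=P[k&(P[:,2]>a0)&(P[:,2]<b0)]; print(a0,len(S),(S-t).mean(0).round(4) if len(S) else "")
vd=(C*0)
E
python3 hole.py | sed -n '/---/,$p'
```

```text
---
(275, 357) [ 0.5937 -0.1115] -49.8 0.2
(275, 331) [ 0.6015 -0.1114] -42.1 -0.9
(275, 384) [ 0.5856 -0.1115] -57.8 1.3
(249, 357) [ 0.5935 -0.1038] -48.9 7.8
(301, 357) [ 0.5938 -0.1191] -50.7 -7.5
(270, 440) [ 0.5689 -0.1101] -74.2 5.0
0.112 23 [ 0.0042  0.0044 -0.0773]
0.13 35 [ 0.0043  0.0041 -0.0602]
0.15 19 [ 0.004   0.005  -0.0446]
```

Request:
carry_out:
  deltas:
    - [-1,0.193,-0.788,0,0]
    - [-1,0.193,-0.788,0,0]
    - [-1,0.193,-0.788,0,0]
    - [-1,0.193,-0.788,0,0]
    - [-1,0.193,-0.788,0,0]
    - [-1,0.193,-0.788,0,0]
    - [-1,0.193,-0.788,0,0]
    - [-1,0.193,-0.788,0,0]

```text
t: 17.35
tcp_pos: [0.531, 0.1377, 0.2]
eef_rot: [0.656, 0.755, 0.0, 0.0]
force: [0.7, 0.1, -0.3]
gripper_width: 0.298
grasp_force: 30.0
```

Request:
carry_out:
  deltas:
    - [-1,0.193,-0.788,0,0]
    - [-1,0.193,-0.788,0,0]
    - [-1,0.193,-0.788,0,0]
    - [-1,0.193,-0.788,0,0]
    - [-1,0.193,-0.788,0,0]
    - [-1,0.193,-0.788,0,0]
    - [-1,0.193,-0.788,0,0]
    - [-1,0.193,-0.788,0,0]

```text
t: 18.15
tcp_pos: [0.5619, 0.0117, 0.2]
eef_rot: [0.656, 0.755, -0.0, -0.0]
force: [0.7, -0.3, -1.5]
gripper_width: 0.301
grasp_force: 30.0
```

Request:
carry_out:
  deltas:
    - [-1,0.193,-0.788,0,0]
    - [-1,0.193,-0.788,0,0]
    - [-1,0.193,-0.788,0,0]
    - [-1,0.193,-0.788,0,0]
    - [-1,0.193,-0.788,0,0]
    - [-1,0.193,-0.788,0,0]
    - [-1,0.193,-0.788,0,0]
    - [-1,0.193,-0.788,0,0]

```text
t: 18.95
tcp_pos: [0.5928, -0.1144, 0.2]
eef_rot: [0.656, 0.755, 0.0, 0.0]
force: [0.4, -0.0, -1.0]
gripper_width: 0.301
grasp_force: 30.0
```

```bash
cat > p.py <<'E'
from h import *
s,W=cap("scene"); o=get_obs(); t=o["tcp_pos"]; print(t.round(4),o["force"].round(1))
P=W.reshape(-1,3); k=(np.hypot(P[:,0]-t[0],P[:,1]-t[1])<.02)
for a0,b0 in((t[2]-.084,t[2]-.07),(t[2]-.07,t[2]-.05),(t[2]-.05,t[2]-.034)):
    S=P[k&(P[:,2]>a0)&(P[:,2]<b0)]; print(len(S),(S-t).mean(0).round(4) if len(S) else "")
cv2.imwrite("pics/p.png",cv2.resize(s["pixels"][160:300,220:360,::-1],None,fx=4,fy=4,interpolation=cv2.INTER_CUBIC))
E
python3 p.py
```

```text
[ 0.5934 -0.1164  0.2001] [ 0.4 -1.7 -1.6]
18 [ 0.0022  0.0066 -0.0768]
25 [ 0.0027  0.0072 -0.0607]
22 [ 0.0027  0.0071 -0.0447]
```

View pics/p.png

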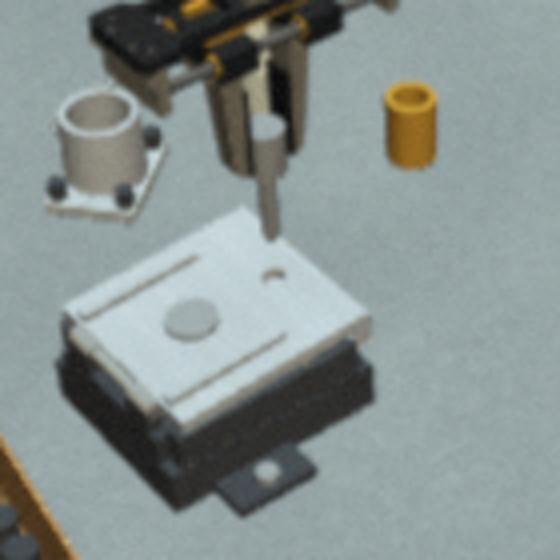

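Request:
carry_out:
  deltas:
    - [-1,0,0,-0.6,0]
    - [-1,0,0,0,0]
    - [-1,0,0,0,0]
    - [-1,0,0,0,0]
    - [-1,0,0,0,0]
    - [-1,0,0,0,0]
    - [-1,0,0,0,0]
    - [-1,0,0,0,0]

```text
t: 19.8
tcp_pos: [0.5925, -0.113, 0.1881]
eef_rot: [0.656, 0.755, 0.0, 0.0]
force: [0.5, -0.2, -1.1]
gripper_width: 0.297
grasp_force: 30.0
```

```bash
cat >> p.py <<'E'
# hole in the scene view, on the lid plane
K=s["mtx"];E=s["extrinsics"]; v,u=np.mgrid[0:480,0:640]
D=np.stack([(u-K[0,2])/K[0,0],-(v-K[1,2])/K[1,1],-np.ones_like(u,float)],-1)@E[:3,:3].T; C=E[:3,3]
L=P[(np.hypot(P[:,0]-.6,P[:,1]+.11)<.04)&(P[:,2]>.07)&(P[:,2]<.09)]; c=np.linalg.lstsq(np.c_[L[:,:2],np.ones(len(L))],L[:,2],rcond=None)[0]
tt=(c[0]*C[0]+c[1]*C[1]+c[2]-C[2])/(D[...,2]-c[0]*D[...,0]-c[1]*D[...,1]); T=C+D*tt[...,None]
n=np.hypot(T[...,0]-.5925,T[...,1]+.1118)<.013
g=s["pixels"].mean(-1); w=n&((W[...,2]<T[...,2]-.002)|(g<np.median(g[n])-15)); print("lid z",c,"hole",w.sum(),T[w].mean(0).round(4),T[w].min(0).round(4),T[w].max(0).round(4))
E
python3 p.py
```

```text
[ 0.5925 -0.113   0.1881] [-0.5  0.  -1.1]
17 [ 0.0035  0.0054 -0.0757]
31 [ 0.0034  0.0054 -0.0588]
16 [ 0.0038  0.0074 -0.0416]
lid z [-0.05312667 -0.00333099  0.11229401] hole 25 [ 0.5936 -0.1126  0.0811] [ 0.5802 -0.1197  0.0805] [ 0.605  -0.1015  0.0819]
```

Request:
carry_out:
  deltas:
    - [-1,0,0,-0.15,0]
    - [-1,0,0,-0.15,0]
    - [-1,0,0,-0.15,0]
    - [-1,0,0,-0.15,0]
    - [-1,0,0,-0.15,0]
    - [-1,0,0,-0.15,0]
    - [-1,0,0,-0.15,0]
    - [-1,0,0,-0.15,0]

```text
t: 20.65
tcp_pos: [0.5925, -0.1131, 0.1637]
eef_rot: [0.656, 0.755, 0.0, 0.0]
force: [-1.1, -0.8, -1.4]
gripper_width: 0.298
grasp_force: 30.0
```

Request:
carry_out:
  deltas:
    - [-1,0,0,-0.2,0]
    - [-1,0,0,-0.2,0]
    - [-1,0,0,-0.2,0]
    - [-1,0,0,-0.2,0]
    - [-1,0,0,-0.2,0]
    - [-1,0,0,-0.2,0]
    - [-1,0,0,-0.2,0]
    - [-1,0,0,-0.2,0]

```text
t: 21.45
tcp_pos: [0.5924, -0.1131, 0.1317]
eef_rot: [0.656, 0.755, -0.0, -0.0]
force: [-0.3, -0.9, -0.7]
gripper_width: 0.296
grasp_force: 30.0
```

Request:
carry_out:
  deltas:
    - [-1,0,0,-0.1,0]
    - [-1,0,0,-0.1,0]
    - [-1,0,0,-0.1,0]
    - [-1,0,0,-0.1,0]
    - [-1,0,0,-0.1,0]
    - [-1,0,0,-0.1,0]
    - [-1,0,0,-0.1,0]
    - [-1,0,0,-0.1,0]

```text
t: 22.25
tcp_pos: [0.5924, -0.1131, 0.1158]
eef_rot: [0.656, 0.755, -0.0, -0.0]
force: [-0.9, -0.3, -0.5]
gripper_width: 0.296
grasp_force: 30.0
```

Request:
carry_out:
  deltas:
    - [-1,0,0,-0.075,0]
    - [-1,0,0,-0.075,0]
    - [-1,0,0,-0.075,0]
    - [-1,0,0,-0.075,0]
    - [-1,0,0,-0.075,0]
    - [-1,0,0,-0.075,0]
    - [-1,0,0,-0.075,0]
    - [-1,0,0,-0.075,0]

```text
t: 23.05
tcp_pos: [0.592, -0.1132, 0.1042]
eef_rot: [0.655, 0.755, -0.0, -0.0]
force: [-5.9, -2.1, 9.2]
gripper_width: 0.3
grasp_force: 30.0
```

Request:
carry_out:
  deltas:
    - [-1,-0.04,-0.01,0,0]
    - [-1,0,0,-0.03,0]
    - [-1,0,0,-0.03,0]
    - [-1,0,0,-0.02,0]
    - [-1,0,0,0,0]
    - [-1,0,0,0,0]
    - [-1,0,0,0,0]
    - [-1,0,0,0,0]

```text
t: 23.85
tcp_pos: [0.5919, -0.1133, 0.1038]
eef_rot: [0.656, 0.755, 0.0, 0.0]
force: [-7.3, -1.2, 16.9]
gripper_width: 0.298
grasp_force: 30.0
```

```bash
python3 - <<'E'
from h import *
o=get_obs(); t=o["tcp_pos"]; print(t,o["force"])
s,W=cap("scene"); P=W.reshape(-1,3)
a=np.radians(8.0); ex=np.array([np.cos(a),np.sin(a)]); ey=np.array([-ex[1],ex[0]]); J=np.array([.646,-.1043])
q=P[:,:2]-J; x=q@ex; y=q@ey; z=P[:,2]
m=(x>-.07)&(x<.03)&(y>-.02)&(y<.035)&(z>.06)&(z<.095)&(np.hypot(x+.055,y)>.025)
c=np.polyfit(x[m],z[m],1); r=abs(z[m]-np.polyval(c,x[m]))<.003; c=np.polyfit(x[m][r],z[m][r],1); print("lid slope",c,"z@-55",np.polyval(c,-.055),r.sum())
cv2.imwrite("pics/f.png",cv2.resize(s["pixels"][160:300,220:360,::-1],None,fx=4,fy=4,interpolation=cv2.INTER_CUBIC))
E
```

```text
[ 0.59193066 -0.11328691  0.1038121 ] [-7.30409079 -1.22937216 16.93781586]
lid slope [0.02385861 0.07489872] z@-55 0.07358649769779312 307
```

View pics/f.png

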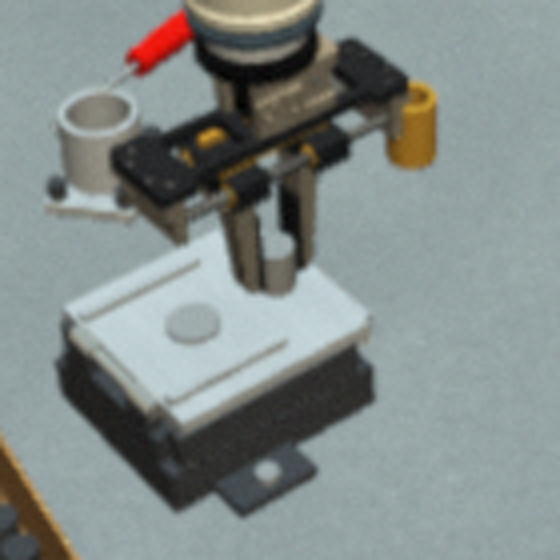

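The lid lies flat: its top is at about 74 mm by depth, the pin head sits on it at (278,285), and the fingers are still gripping. The press is 17 N against a rigid stop, and the tool height puts the tip at about 16 mm, so I'm handing in.

```bash
python3 -c "
from rig import *
print(close_job()); print(get_obs()['force'])"
```

```text
the job is handed in; nothing more can be done
None
the job is handed in; nothing more can be done
```

I handed the job in after about 24 s of robot time with the drawer home, the lid measured shut, and the round-headed pin fully in, gripped and pressed down with about 17 N; the interface returned no verdict.

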